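Hang the costume wing plate level on its peg

ROBOT

A 6-joint arm with a two-finger parallel gripper is mounted at the origin on the work surface. World frame = base frame: x ahead of the robot, y to its left, z up, the work surface at z = 0. Lengths are in m, angles in degrees, forces in N, time in s.
With the tool pointing down it reaches from about 0.375 to 0.825 m from the base axis. Payload 5.5 kg.
Tool frame: the origin (TCP) lies midway between the tips of the shut fingers; the grasp point (between the pads) lies 19 mm behind it (arm.grip_point_offset is the distance from the TCP to the grasp point, in m); z points along the fingers, y is the line along which they close (so a half turn about z gives the same grasp; the last joint's range is limited). The gripper opens to 85 mm and grips with 20 to 120 N. Pads are 22 mm wide; open, the fingers measure 114 mm over their backs; the gripper's body (76 mm by 85 mm) begins 54 mm behind the grasp point. The pads swing forward as they close: fully open they stand 13 mm farther back than shut.
Start: joints at [75.917, 17.962, -2.699, 69.339, 0, 90], TCP at [0.146, 0.582, 0.231] pointing down, gripper open.
Joint ranges: [-152.73, 152.73], [-39.44, 99.34], [-58.76, 71.6], [-118.89, 123.64], [-81.53, 83.1], [-180, 180]. Speed limits (degrees/s): [136.94, 136.94, 172.46, 180, 180, 180].

INTERFACE

Orientations are given as a 3x3 rotation matrix whose columns are the frame's x, y, z axes.
In Python, from rig import readout, optics, arm gives the robot as it stands. The module is installed in compiled form; this text tells all that it offers.
- The arm moves only by the tool send_rows, never from a script. Its argument "increments" is a list of rows, each a list of 7 numbers: the turn, a rotation vector about the tool's x, y, z in units of 6 degrees (1.0 is 6 degrees), then the shift along the tool's x, y, z in units of 40 mm (1.0 is 40 mm), then the closure, from 0 (fully open) to 1 (shut). A call has 1 to 20 rows; each row is the pose to reach, as a shift and turn from the pose commanded when the call began, along the tool's axes at that moment; what a row does not reach only later rows make up. A row lasts 1/12 s, in which the tool goes at most 41.7 mm and 7.16 degrees, less where a joint would pass 70% of its speed; a pose out of reach is approached as far as the arm can. A call with a gripper value outside its range is refused whole. The fingers move at their own pace and stop on an object; the grip force is fixed at half the most. Time passes only in rows, so rows that repeat a pose let the fingers close. It gives the time, the measured TCP pose, the force, the opening and the grip force at its end, in the units of the state.
- readout.get_obs(): the state, without advancing time (a new reading comes with each control period).
- optics.read_camera(name): name is "side" or "top"; returns a dict with "color" (480x640x3 uint8, red, green, blue), "camera_matrix" (3x3 intrinsics, pixels), "dist" ([k1, k2, p1, p2, k3] as OpenCV has them; the pictures are not rectified), "extrinsics" (4x4, takes a point from camera to world coordinates). Camera axes: x right, y up, looking along -z (the intrinsics and any distortion apply to the point x, -y, -z); pixel columns grow to the right and rows downward; lengths in m; the calibration is good to about 2 mm. A picture is of the moment at which its call begins. There is no depth.
- arm.hand_in(): hands the job in; it is judged then, once.
The state is a dict: "time_s": time; "qpos": joint angles; "dq": joint speeds; "joint_torque": joint torques, N m; "tool_pos": TCP position; "eef_rot": TCP orientation; "force": force on the tool from outside, world axes, zero at the start; "torque": the same for the moment, N m; "grip_width": finger opening in m; "finger_force": force on a finger pad.
Only numpy, scipy, OpenCV 4.12 (cv2) and the standard library are available. Lean on these libraries where they do the work, as an engineer would, in place of code of your own. Each camera call takes 0.05 s, during which the arm holds its last target. There are 200 camera calls.

TASK

Take the lilac L-shaped wing plate out of its rack and hang it on the steel peg of the stand by whichever of its six holes lets it hang level, with its lower bar horizontal, so it is ready for painting. Its red weight is heavier or lighter each time, so feel the balance or try. Let go and leave it hanging still on the peg; leave the cup and the cardboard ring alone.

Things in the scene. Friction and masses are not known exactly. Their poses are not given: they have to be found in the camera images.
- plate: Loose L-shaped plywood wing plate, lilac, 10 mm thick, upright in the rack. Origin: centre of the underside of its lower bar; z up, y along the bar, x through the thickness. Bar y -100 to 100, 45 mm high; above it a panel y -27 to 83 up to z 180; on top a wooden grip tab y 11 to 45, z 180 to 216. Wood 0.165 kg. Six 11 mm holes through x in a row 18 mm below the panel's top, 16 mm apart.
- weight_mid (a point): Middle of the red clamp weight gripping the bar from both faces: 36 mm along y, 18 mm high, 46 mm over its screws, 35.5 mm above the plate's underside. Clamped fast, will not slide. Its place (plate y -40 to 80) and its mass (unseen, 0.06 to 0.27 kg) differ every time. Held by the tab, the balance is felt as a moment at the wrist; once hung it is seen as lean. Axes as the plate's.
- tab_mid (a point): Point in the plate's grip tab to take hold of: plate x 0, y 28, z 200 mm, 16 mm below the tab's top, 20 mm above the panel's top edge. Pinch across the 10 mm thickness (plate x). The bare wood (0.165 kg, without the weight) has its centre of mass at plate y 18, z 83 mm. Axes as the plate's.
- stand: Wooden peg stand, fixed. Origin on the table under the middle of the peg's free length; x from peg tip to post, z up. Steel bar peg, level, its axis along x at z 250 mm, 6.5 mm wide, 5 mm high, free length 70 mm (x -35, the tip, to 35, the post's face), the last 4 mm tapered to 3 mm. Post 30 x 45 mm, x 35 to 65, topping 10 mm above the peg's axis; foot 14 mm high, x 25 to 145, 130 mm wide.
- peg_tip (a point): Centre of the peg's free end, at stand x -35, z 250 mm. Axes as the stand's.
- peg_mid (a point): Point on the peg's axis midway along its free length, at stand x 0, z 250 mm. Axes as the stand's.
- rack: Low wooden rack, fixed, 70 x 220 mm, 26 mm high, with a slot 14 mm wide and 16 mm deep along its y; slot floor 10 mm above the table. Origin: centre of the underside. The plate stands in the slot.
- cup: Red cup, 84 mm across, 100 mm tall, standing on the table; leave alone. Origin: centre of the underside.
- tape: Cardboard ring, 96 mm across, 25 mm high, lying flat; leave alone. Origin: centre of the underside.
- hole0 (a point): centre of hole 0 of the plate (plate y = -12 mm, z = 162 mm, mid-thickness), 11 mm wide. The plate hangs level (within about 6 degrees) by the hole nearest, along y, to the centre of mass of plate and weight together. Axes as the plate's.
- hole1 (a point): centre of hole 1 of the plate (plate y = 4 mm, z = 162 mm, mid-thickness), 11 mm wide. The plate hangs level (within about 6 degrees) by the hole nearest, along y, to the centre of mass of plate and weight together. Axes as the plate's.
- hole2 (a point): centre of hole 2 of the plate (plate y = 20 mm, z = 162 mm, mid-thickness), 11 mm wide. The plate hangs level (within about 6 degrees) by the hole nearest, along y, to the centre of mass of plate and weight together. Axes as the plate's.
- hole3 (a point): centre of hole 3 of the plate (plate y = 36 mm, z = 162 mm, mid-thickness), 11 mm wide. The plate hangs level (within about 6 degrees) by the hole nearest, along y, to the centre of mass of plate and weight together. Axes as the plate's.
- hole4 (a point): centre of hole 4 of the plate (plate y = 52 mm, z = 162 mm, mid-thickness), 11 mm wide. The plate hangs level (within about 6 degrees) by the hole nearest, along y, to the centre of mass of plate and weight together. Axes as the plate's.
- hole5 (a point): centre of hole 5 of the plate (plate y = 68 mm, z = 162 mm, mid-thickness), 11 mm wide. The plate hangs level (within about 6 degrees) by the hole nearest, along y, to the centre of mass of plate and weight together. Axes as the plate's.

How it is judged (in metres and radians):
At the end, for the whole second after the job is handed in: The plate hangs on the peg through one of its holes (peg axis within 6 mm of its centre), clear of the ends of the 70 mm peg by 3 mm, lower bar level within 7.4 degrees, plate leaning under 12.6 degrees any way, carried by the peg (over 1 N), let go and at rest (under 0.06 m/s, 0.4 rad/s) (angle between plate's own y axis and vertical between 1.4408 and 1.7008 rad and angle between plate's own z axis and vertical below 0.22 rad and ((y of hole0 in the frame of peg_mid between -0.006 and 0.006 m and z of hole0 in the frame of peg_mid between -0.006 and 0.006 m) or (y of hole1 in the frame of peg_mid between -0.006 and 0.006 m and z of hole1 in the frame of peg_mid between -0.006 and 0.006 m) or (y of hole2 in the frame of peg_mid between -0.006 and 0.006 m and z of hole2 in the frame of peg_mid between -0.006 and 0.006 m) or (y of hole3 in the frame of peg_mid between -0.006 and 0.006 m and z of hole3 in the frame of peg_mid between -0.006 and 0.006 m) or (y of hole4 in the frame of peg_mid between -0.006 and 0.006 m and z of hole4 in the frame of peg_mid between -0.006 and 0.006 m) or (y of hole5 in the frame of peg_mid between -0.006 and 0.006 m and z of hole5 in the frame of peg_mid between -0.006 and 0.006 m)) and x of hole2 in the frame of peg_mid between -0.032 and 0.032 m and contact force between plate and stand above 1 N and contact force between plate and the fingers below 0.1 N and linear speed of plate below 0.06 m/s and angular speed of plate below 0.4 rad/s); the robot touches nothing.
It fails at once if the red cup is pushed more than 30 mm or tipped (distance of cup from where it was at the start of the episode above 0.03 m or angle between cup's own z axis and vertical above 0.4 rad).
It fails at once if the cardboard ring is pushed more than 30 mm or tipped (distance of tape from where it was at the start of the episode above 0.03 m or angle between tape's own z axis and vertical above 0.4 rad).
It also fails if it takes over 61 s, if anything falls off the work surface, if the arm or the gripper's body presses on something with over 40 N, if the wrist force passes 120 N, or if a joint passes its speed limit or range.

## Working session

There is one attempt and no reset: what is moved stays moved. The work goes in short steps, Python scripts to look and compute and a tool call to move; the robot and the scene stay as the last step left them, time stands still between calls to the robot, and variables do not carry over. Pictures are saved under pics/ and viewed, at most 10 in all, crops included, and the job is handed in when it is done.

Besides the shell and the picture viewer there is one more tool, called after ">>>" as name(argument=value, ...) on one line, values as JSON. send_rows: Moves the arm, as the interface text tells. Its arguments: {"type":"object","properties":{"increments":{"type":"array"}},"required":["increments"]}

```bash
mkdir -p pics; cat > h.py <<'E'
import numpy as np, cv2
from rig import readout, optics, arm
def cam(n):
    c=optics.read_camera(n); return c
def ray(c,px):
    p=cv2.undistortPoints(np.array(px,float).reshape(-1,1,2),np.array(c["camera_matrix"]),np.array(c["dist"])).reshape(-1,2)
    E=np.array(c["extrinsics"]); d=np.c_[p[:,0],-p[:,1],-np.ones(len(p))]@E[:3,:3].T
    return E[:3,3],d
def onz(c,px,z):
    o,d=ray(c,px); return o+d*((z-o[2])/d[:,2])[:,None]
def proj(c,P):
    E=np.array(c["extrinsics"]); q=(np.atleast_2d(P)-E[:3,3])@E[:3,:3]; q=q*[1,-1,-1]
    return cv2.projectPoints(q,np.zeros(3),np.zeros(3),np.array(c["camera_matrix"]),np.array(c["dist"]))[0].reshape(-1,2)
def two(c1,p1,c2,p2):
    o1,d1=ray(c1,p1);o2,d2=ray(c2,p2);out=[]
    for a,b in zip(d1,d2):
        a=a/np.linalg.norm(a);b=b/np.linalg.norm(b)
        s=np.linalg.lstsq(np.c_[a,-b],o2-o1,rcond=None)[0]
        A=o1+s[0]*a;B=o2+s[1]*b;out.append(np.r_[(A+B)/2,np.linalg.norm(A-B)])
    return np.array(out)
def save(c,f): cv2.imwrite("pics/"+f,c["color"][:,:,::-1])
E
python3 - <<'E'
from h import *
for n in("side","top"):
    c=cam(n);save(c,n+"0.png");print(n,np.round(c["extrinsics"],3).tolist(),np.round(c["camera_matrix"],1).tolist(),c["dist"])
o=readout.get_obs();print({k:np.round(v,3).tolist() for k,v in o.items()});print(arm.grip_point_offset)
E
```

```text
side [[-0.993, 0.074, -0.09, 0.475], [-0.116, -0.735, 0.668, 0.76], [-0.017, 0.674, 0.738, 0.995], [0.0, 0.0, 0.0, 1.0]] [[526.0, 0.0, 318.8], [0.0, 526.0, 236.8], [0.0, 0.0, 1.0]] [-0.06944558  0.          0.          0.          0.        ]
top [[-0.019, 0.993, -0.112, 0.464], [-1.0, -0.02, -0.009, 0.01], [-0.011, 0.112, 0.994, 1.321], [0.0, 0.0, 0.0, 1.0]] [[569.8, 0.0, 321.0], [0.0, 569.8, 233.0], [0.0, 0.0, 1.0]] [-0.02490406  0.          0.          0.          0.        ]
{'time_s': 0.1, 'qpos': [75.916, 18.001, -2.749, 69.341, -0.0, 89.999], 'dq': [0.012, -0.047, 0.225, 0.01, 0.015, 0.045], 'joint_torque': [0.001, -54.076, 34.054, 0.011, -0.0, 0.0], 'tool_pos': [0.146, 0.581, 0.231], 'eef_rot': [[-0.97, 0.243, -0.0], [0.243, 0.97, -0.002], [-0.0, -0.002, -1.0]], 'force': [-0.305, -0.516, 1.095], 'torque': [0.008, -0.038, -0.068], 'finger_force': 0.0, 'grip_width': 0.085}
0.0187
```

View pics/side0.png

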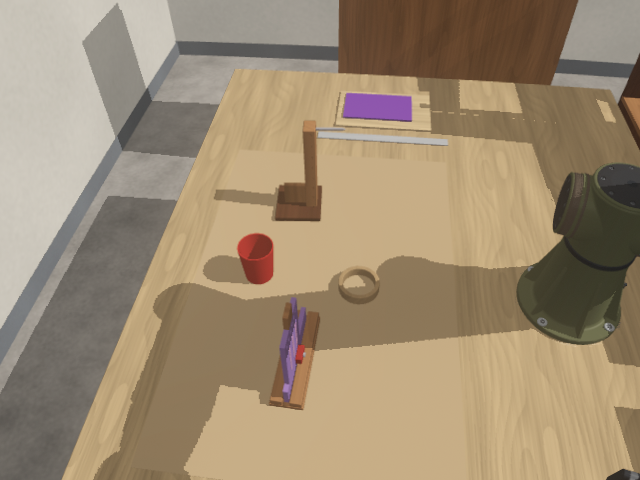

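View pics/top0.png

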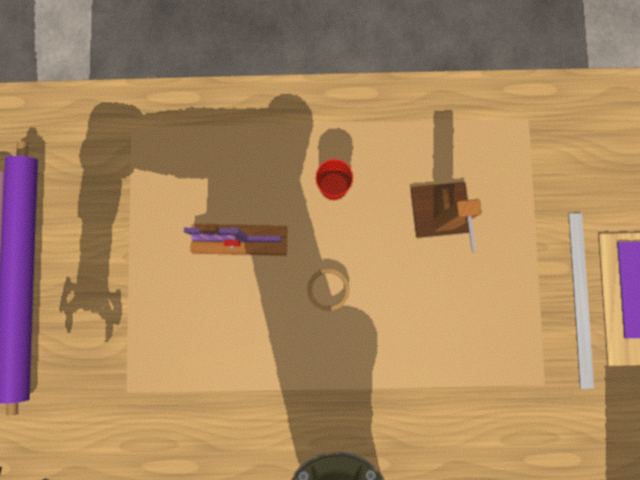

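The side view shows the plate in the rack at about (295,350), with the cup at (257,260), the ring at (358,283) and the stand at (310,170). In the top view the rack is at about (238,240), the plate's tab near (208,230), and the peg runs from (470,215) to its tip at (474,250). I'll zoom in on both views.

```bash
python3 - <<'E'
from h import *
s=cam("side")["color"];t=cam("top")["color"]
r=lambda a,f:cv2.resize(a,None,fx=f,fy=f,interpolation=cv2.INTER_CUBIC)
A=r(s[290:415,260:330],4.8)   # 336x600
B=r(t[215:265,175:295],3.8)   # 456x190
C=r(t[175:260,400:500],4)     # 400x340
im=np.zeros((600,800,3),np.uint8)
im[:A.shape[0],:A.shape[1]]=A; im[:B.shape[0],340:340+B.shape[1]]=B; im[200:200+C.shape[0],340:340+C.shape[1]]=C
cv2.imwrite("pics/z1.png",im[:,:,::-1])
E
```

```text
(no output)
```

View pics/z1.png

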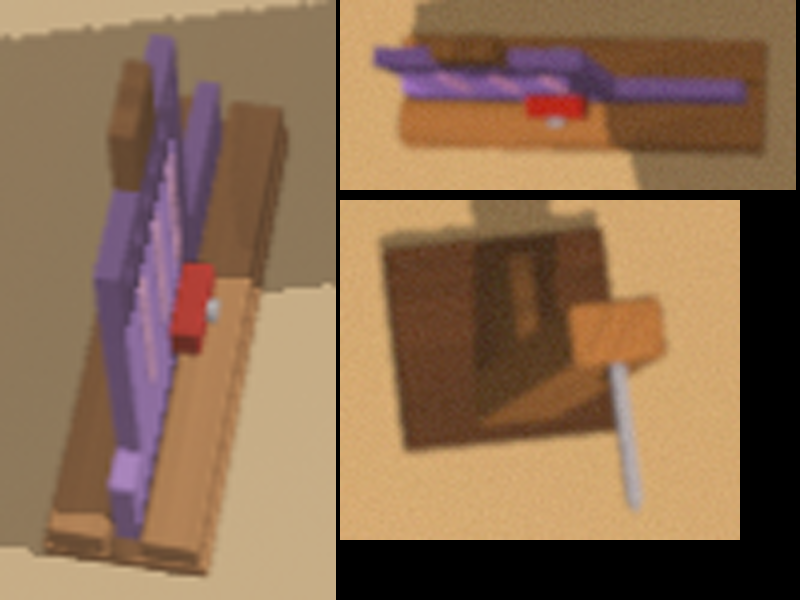

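The crops show the plate with its panel towards world +y and the tail towards -y. The brown tab is at crop (430-505, 38-65), the red weight at (527-585, 95-118), and the peg runs from (617,365) to (635,508). Now I'll turn these into positions.

```bash
python3 - <<'E'
from h import *
c=cam("top"); s=cam("side")
B=lambda x,y:[175+(x-340)/3.8-.5+.13,215+y/3.8-.37]
C=lambda x,y:[400+(x-340)/4-.37,175+(y-200)/4-.37]
S=lambda x,y:[260+x/4.8-.4,290+y/4.8-.4]
print("rack",onz(c,[B(400,35),B(765,42),B(765,152),B(400,147)],.026))
print("peg tip, root, post top4",onz(c,[C(635,508),C(617,365)],.25),onz(c,[C(568,303),C(660,297),C(665,355),C(572,367)],.26))
print("tab top ends",onz(c,[B(430,44),B(505,44)],.226))
print("panel top left/right",onz(c,[B(375,54),B(585,54)],.19))
print("bar right end, weight",onz(c,[B(745,91)],.055),onz(c,[B(527,96),B(585,96)],.0545))
print("side tab top corners",onz(s,[S(128,60),S(152,65),S(110,130)],.226))
print("side panel top far/near",onz(s,[S(160,38),S(113,195)],.19))
# red mask
for k,n,z in((c,"top",.05),(s,"side",.05)):
    im=k["color"].astype(int);m=((im[...,0]>120)&(im[...,1]<70)&(im[...,2]<70)).astype(np.uint8)
    nn,l,st,ce=cv2.connectedComponentsWithStats(m)
    for i in range(1,nn):
        if st[i,4]>20:print(n,st[i],onz(k,[ce[i]],z if st[i,4]<300 else .09))
E
```

```text
rack [[0.63740652 0.32191148 0.026     ]
 [0.62854201 0.1008297  0.026     ]
 [0.56206272 0.10166169 0.026     ]
 [0.56943829 0.32147718 0.026     ]]
peg tip, root, post top4 [[ 0.54359341 -0.2660524   0.25      ]
 [ 0.61165038 -0.26086131  0.25      ]] [[ 0.64020011 -0.23669338  0.26      ]
 [ 0.64217485 -0.28017335  0.26      ]
 [ 0.61454762 -0.28111331  0.26      ]
 [ 0.60975651 -0.23715851  0.26      ]]
tab top ends [[0.60564156 0.25832839 0.226     ]
 [0.60484117 0.21983484 0.226     ]]
panel top left/right [[0.60558566 0.29564725 0.19      ]
 [0.60328385 0.18440682 0.19      ]]
bar right end, weight [[0.59605307 0.11093724 0.055     ]] [[0.59576297 0.23961762 0.0545    ]
 [0.59506709 0.20534833 0.0545    ]]
side tab top corners [[0.60875596 0.22636517 0.226     ]
 [0.59953785 0.22766475 0.226     ]
 [0.61042922 0.25772368 0.226     ]]
side panel top far/near [[0.60417222 0.18968313 0.19      ]
 [0.61100164 0.26267259 0.19      ]]
top [316 159  36  41 919] [[ 0.7223676  -0.00820904  0.09      ]]
top [224 240  16   6  84] [[0.58988964 0.2231793  0.05      ]]
side [238 234  35  50 958] [[0.71738072 0.01497549 0.09      ]]
side [296 345   9  18  97] [[0.59274423 0.22456221 0.05      ]]
```

```bash
cat >> h.py <<'E'
from scipy.spatial.transform import Rotation as Ro
def down(yaw): # tool y along world heading yaw, z down
    a=np.radians(yaw); y=np.array([np.cos(a),np.sin(a),0]); z=np.array([0,0,-1.]); return np.c_[np.cross(y,z),y,z]
def row(p,yaw,p0=None,R0=None):
    o=readout.get_obs(); R0=np.array(o["eef_rot"]) if R0 is None else R0; p0=np.array(o["tool_pos"]) if p0 is None else p0
    return np.round(np.r_[Ro.from_matrix(R0.T@down(yaw)).as_rotvec(degrees=True)/6, R0.T@(np.array(p)-p0)/.04],3).tolist()
E
python3 - <<'E'
from h import *
print(row([.25,.5,.30],-2.1)); print(row([.603,.24,.275],-2.1))
E
```

```text
[-0.005, 0.004, 13.002, -3.02, -1.351, -1.724]
[-0.005, 0.004, 13.002, -13.162, -5.507, -1.097]
```

>>> send_rows(increments=[[0,0,1,-1,-0.4,-0.8,0],[0,0,2,-2,-0.8,-1.4,0],[0,0,3,-3,-1.2,-1.4,0],[0,0,4,-4,-1.6,-1.4,0],[0,0,5,-5,-2,-1.4,0],[0,0,6,-6,-2.5,-1.4,0],[0,0,7,-7,-2.9,-1.4,0],[0,0,8,-8,-3.3,-1.4,0],[0,0,9,-9,-3.8,-1.4,0],[0,0,10,-10,-4.2,-1.3,0],[0,0,11,-11,-4.6,-1.2,0],[0,0,12,-12,-5,-1.1,0],[0,0,13,-12.7,-5.3,-1.1,0],[0,0,13,-13.16,-5.5,-1.1,0],[0,0,13,-13.16,-5.5,-1.1,0],[0,0,13,-13.16,-5.5,-1.1,0],[0,0,13,-13.16,-5.5,-1.1,0]])

```text
time_s: 1.72
tool_pos: [0.6028, 0.2403, 0.2749]
eef_rot: [[0.037, 0.999, -0.001], [0.999, -0.037, 0.0], [0.0, -0.001, -1.0]]
force: [-0.5, 0.5, 0.4]
grip_width: 0.0855
finger_force: 0.0
```

```bash
python3 - <<'E'
from h import *
o=readout.get_obs();print(o["time_s"],np.round(o["tool_pos"],4),np.round(o["eef_rot"],3).tolist(),np.round(o["dq"],1),np.round(o["force"],2),np.round(o["torque"],3))
print(row([.603,.239,.196],-2.1))
c=cam("top");s=cam("side")
r=lambda a,f:cv2.resize(a,None,fx=f,fy=f,interpolation=cv2.INTER_CUBIC)
A=r(s[270:415,240:340],4);B=r(t:=c["color"][205:275,165:295],3)
im=np.zeros((580,800,3),np.uint8);im[:580,:400]=A;im[:210,405:795]=B
cv2.imwrite("pics/z2.png",im[:,:,::-1])
E
```

```text
1.7167 [0.6028 0.2403 0.2749] [[0.037, 0.999, -0.001], [0.999, -0.037, 0.0], [0.0, -0.001, -1.0]] [ 1.7 -1.2 -0.6  0.1  0.2 -0.1] [-0.49  0.5   0.41] [-0.003  0.063  0.029]
[-0.01, -0.001, -0.003, -0.034, 0.009, 1.973]Traceback (most recent call last):
  File "<stdin>", line 6, in <module>
KeyError: (slice(270, 415, None), slice(240, 340, None))
```

>>> send_rows(increments=[[0,0,0,0,0,0.5,0],[0,0,0,0,0,1.0,0],[0,0,0,-0.03,0,1.4,0],[0,0,0,-0.03,0,1.7,0],[0,0,0,-0.03,0,1.97,0],[0,0,0,-0.03,0,1.97,0],[0,0,0,-0.03,0,1.97,0.3],[0,0,0,-0.03,0,1.97,0.6],[0,0,0,-0.03,0,1.97,1],[0,0,0,-0.03,0,1.97,1],[0,0,0,-0.03,0,1.97,1],[0,0,0,-0.03,0,1.97,1],[0,0,0,-0.03,0,1.97,1],[0,0,0,-0.03,0,1.97,1]])

```text
time_s: 2.98
tool_pos: [0.6034, 0.2394, 0.197]
eef_rot: [[0.036, 0.999, 0.001], [0.999, -0.036, 0.0], [0.0, 0.001, -1.0]]
force: [0.6, 0.2, 2.1]
grip_width: 0.009
finger_force: 59.2
```

```bash
python3 - <<'E'
from h import *
o=readout.get_obs();print(o["time_s"],np.round(o["tool_pos"],4),np.round(o["force"],2),np.round(o["torque"],3),o["grip_width"],o["finger_force"])
c=cam("top")["color"];s=cam("side")["color"]
r=lambda a,f:cv2.resize(a,None,fx=f,fy=f,interpolation=cv2.INTER_CUBIC)
A=r(s[270:415,240:340],4);B=r(c[205:275,165:295],3)
im=np.zeros((580,800,3),np.uint8);im[:580,:400]=A;im[:210,405:795]=B
cv2.imwrite("pics/z2.png",im[:,:,::-1])
E
```

```text
2.9833 [0.6034 0.2394 0.197 ] [0.56 0.25 2.12] [-0.022 -0.106 -0.05 ] 0.00902459162628714 59.164679646492004
```

View pics/z2.png

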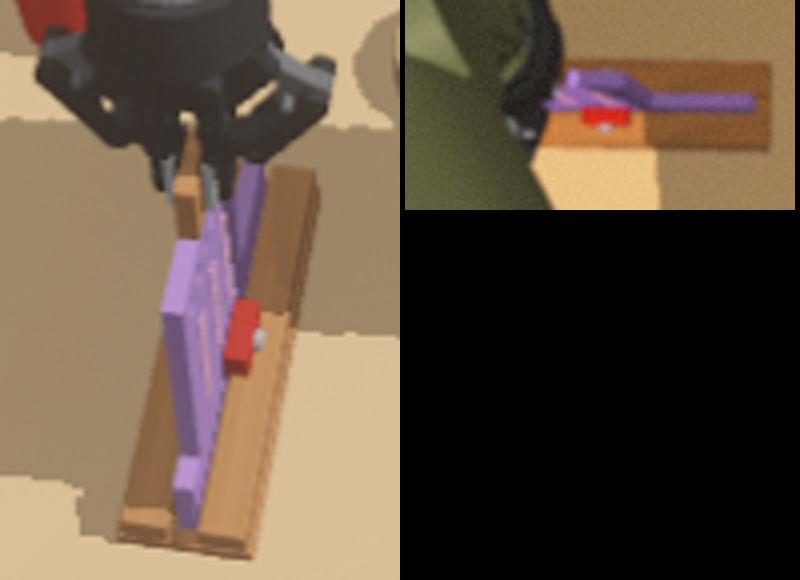

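The fingers hold the tab (side crop about (190,190)). Now I'll lift and weigh it.

>>> send_rows(increments=[[0,0,0,0,0,-0.2,1],[0,0,0,0,0,-0.5,1],[0,0,0,0,0,-0.9,1],[0,0,0,0,0,-1.4,1],[0,0,0,0,0,-2,1],[0,0,0,0,0,-2.6,1],[0,0,0,0,0,-3.1,1],[0,0,0,0,0,-3.4,1],[0,0,0,0,0,-3.5,1],[0,0,0,0,0,-3.5,1],[0,0,0,0,0,-3.5,1],[0,0,0,0,0,-3.5,1],[0,0,0,0,0,-3.5,1],[0,0,0,0,0,-3.5,1]])

```text
time_s: 4.25
tool_pos: [0.6025, 0.2391, 0.3354]
eef_rot: [[0.036, 0.999, -0.002], [0.999, -0.036, -0.001], [-0.001, -0.002, -1.0]]
force: [0.1, 0.1, -2.1]
grip_width: 0.0087
finger_force: 58.7
```

```bash
python3 - <<'E'
from h import *
L=[]
for i in range(8):
    cam("top" if i else "side"); o=readout.get_obs(); L.append(np.r_[o["force"],o["torque"]])
print(np.round(np.mean(L,0),3),np.round(np.std(L,0),3)); print(o["time_s"],o["tool_pos"],o["eef_rot"])
c=cam("top");s=cam("side")
r=lambda a,f:cv2.resize(a,None,fx=f,fy=f,interpolation=cv2.INTER_CUBIC)
A=r(s["color"][180:380,220:353],3);B=r(c["color"][190:290,165:298],3)
im=np.zeros((600,800,3),np.uint8);im[:A.shape[0],:A.shape[1]]=A;im[:B.shape[0],400:400+B.shape[1]]=B
cv2.imwrite("pics/z3.png",im[:,:,::-1])
E
```

```text
[ 1.660e-01 -2.600e-02 -2.484e+00  1.800e-02 -1.500e-02  1.000e-03] [0.541 0.489 0.719 0.028 0.017 0.025]
4.65 [0.6030185  0.23925634 0.33652217] [[ 3.63832138e-02  9.99337910e-01  5.67153905e-05]
 [ 9.99337912e-01 -3.63832133e-02 -9.93658171e-06]
 [-7.86651465e-06  5.70393647e-05 -9.99999998e-01]]
```

View pics/z3.png

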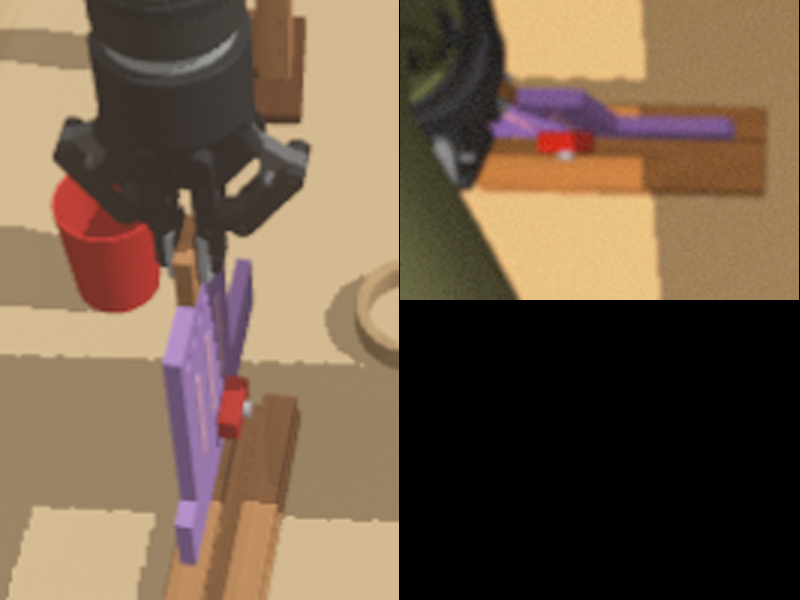

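```bash
python3 - <<'E'
from h import *
c=cam("top")
P=lambda x,y:[165+(x-400)/3-.33,190+y/3-.33]
print(onz(c,[P(735,127)],.194),onz(c,[P(585,95)],.3295),onz(c,[P(538,132),P(593,132)],.194))
print(row([.512,-.2612,.335],5))
E
```

```text
[[0.59490623 0.10945278 0.194     ]] [[0.59985262 0.18540752 0.3295    ]] [[0.59425748 0.24072937 0.194     ]
 [0.59350441 0.20402087 0.194     ]]
[0.001, -0.001, -1.18, -12.587, -1.819, 0.037]
```

>>> send_rows(increments=[[0,0,-0.1,-0.3,-0.2,0,1],[0,0,-0.2,-0.9,-0.4,0,1],[0,0,-0.4,-1.6,-0.6,0,1],[0,0,-0.6,-2.4,-0.8,0,1],[0,0,-0.8,-3.2,-1.0,0,1],[0,0,-1,-4,-1.2,0,1],[0,0,-1.18,-4.9,-1.4,0,1],[0,0,-1.18,-5.8,-1.6,0,1],[0,0,-1.18,-6.7,-1.82,0,1],[0,0,-1.18,-7.6,-1.82,0,1],[0,0,-1.18,-8.5,-1.82,0,1],[0,0,-1.18,-9.4,-1.82,0,1],[0,0,-1.18,-10.2,-1.82,0,1],[0,0,-1.18,-11,-1.82,0.3,1],[0,0,-1.18,-11.7,-1.82,0.6,1],[0,0,-1.18,-12.2,-1.82,1,1],[0,0,-1.18,-12.5,-1.82,1.3,1],[0,0,-1.18,-12.58,-1.82,1.5,1],[0,0,-1.18,-12.58,-1.82,1.54,1],[0,0,-1.18,-12.58,-1.82,1.54,1]])

```text
time_s: 6.47
tool_pos: [0.5117, -0.2598, 0.2744]
eef_rot: [[-0.088, 0.996, -0.001], [0.996, 0.088, 0.001], [0.001, -0.001, -1.0]]
force: [-0.2, -0.0, -2.5]
grip_width: 0.0088
finger_force: 58.9
```

>>> send_rows(increments=[[0,0,0,0,0,0,1],[0,0,0,0,0,0,1],[0,0,0,0,0,0,1]])

```text
time_s: 6.72
tool_pos: [0.5126, -0.2602, 0.2759]
eef_rot: [[-0.088, 0.996, 0.001], [0.996, 0.088, -0.001], [-0.001, 0.001, -1.0]]
force: [-0.4, 0.4, -2.4]
grip_width: 0.0093
finger_force: 58.9
```

```bash
python3 - <<'E'
from h import *
o=readout.get_obs();print(o["time_s"],np.round(o["tool_pos"],4),np.round(o["eef_rot"],3).tolist(),np.round(o["force"],2))
c=cam("top");s=cam("side");save(c,"t4.png");save(s,"s4.png")
# predicted pixels of plate/peg points, from the tool pose
t=np.array(o["tool_pos"]);R=down(5);Pl=lambda x,y,z:t+R@np.array([y-.028,x,.187-z])
pts=[Pl(0,.1,.045),Pl(0,-.1,.045),Pl(0,.02,.162),Pl(0,-.027,.18)];print(proj(s,pts).round(1).tolist(),proj(c,pts).round(1).tolist(), proj(s,[[.5427,-.2665,.25],[.612,-.26,.25]]).round(1).tolist())
r=lambda a,f:cv2.resize(a,None,fx=f,fy=f,interpolation=cv2.INTER_CUBIC)
A=r(s["color"][90:240,280:410],4);B=r(c["color"][170:310,400:530],2)
im=np.zeros((600,800,3),np.uint8);im[:,:520]=A;im[:280,530:790]=B
cv2.imwrite("pics/z4.png",im[:,:,::-1])
E
```

```text
6.7167 [ 0.5126 -0.2602  0.2759] [[-0.088, 0.996, 0.001], [0.996, 0.088, -0.001], [-0.001, 0.001, -1.0]] [-0.37  0.35 -2.38]
[[357.3, 187.8], [355.7, 137.5], [358.3, 128.3], [358.2, 110.5]] [[422.7, 274.7], [518.0, 264.4], [475.4, 267.7], [503.2, 264.4]] [[345.9, 128.3], [316.5, 128.3]]
```

View pics/z4.png

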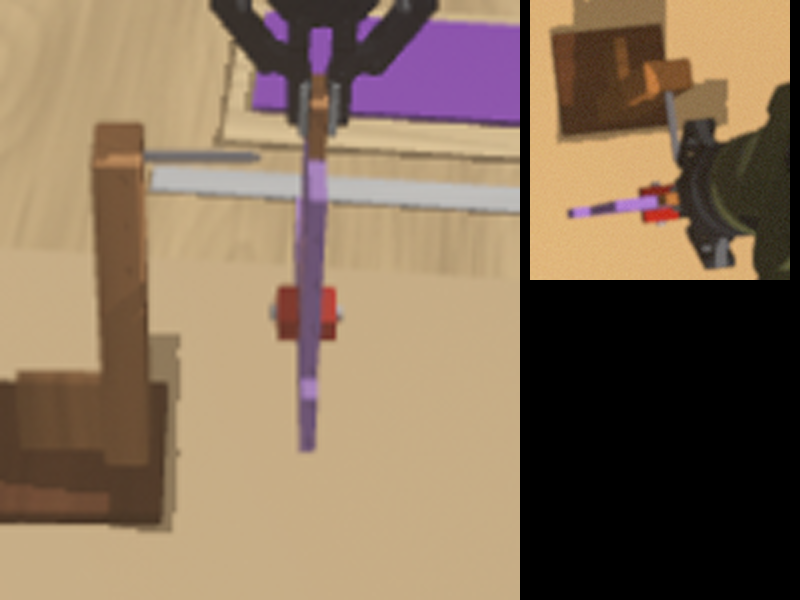

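The side crop shows the peg tip at (260,156), with the plate upright in front of it. The panel top's near edge is at about y=203 and the bar end runs from y=398 to 450. I'll compare predicted and observed edges.

```bash
python3 - <<'E'
from h import *
o=readout.get_obs();t=np.array(o["tool_pos"]);R=down(5);Pl=lambda x,y,z:t+R@np.array([y-.028,x,.187-z])
s=cam("side");c=cam("top")
print("side pred panel near edge, bar top near, bar bottom near, tab top far/near",proj(s,[Pl(0,.083,.18),Pl(0,.1,.045),Pl(0,.1,0),Pl(0,.045,.18),Pl(0,.083,.045)]).round(1).tolist())
g=s["color"][:,356:359].astype(int).mean(1).round().astype(int)
print([(i,*g[i]) for i in range(124,208) if i<146 or i>180])
print("top pred bar end x, bottom; weight edges",proj(c,[Pl(0,.1,.045),Pl(0,.1,0),Pl(-.023,.03,.045),Pl(0,.083,.18)]).round(1).tolist())
for r in (273,274,275,276,277): print(r,c["color"][r,415:450:1,:].tolist() if r==275 else '')
p=s["color"][118:138,340:344].astype(int).sum(2).mean(1);print(p.round())
q=c["color"][[236,242],455:485].astype(int).sum(2);print(q.tolist(),proj(c,[[.5427,-.2665,.25],[.612,-.26,.25]]).round(1).tolist())
E
```

```text
side pred panel near edge, bar top near, bar bottom near, tab top far/near [[359.4, 138.4], [357.4, 187.8], [356.7, 201.2], [359.0, 128.3], [357.2, 183.1]]
[(124, np.int64(111), np.int64(86), np.int64(70)), (125, np.int64(113), np.int64(86), np.int64(77)), (126, np.int64(109), np.int64(82), np.int64(77)), (127, np.int64(109), np.int64(82), np.int64(77)), (128, np.int64(113), np.int64(85), np.int64(79)), (129, np.int64(119), np.int64(91), np.int64(95)), (130, np.int64(136), np.int64(106), np.int64(134)), (131, np.int64(145), np.int64(115), np.int64(156)), (132, np.int64(143), np.int64(113), np.int64(154)), (133, np.int64(139), np.int64(110), np.int64(151)), (134, np.int64(139), np.int64(111), np.int64(153)), (135, np.int64(139), np.int64(110), np.int64(152)), (136, np.int64(138), np.int64(110), np.int64(152)), (137, np.int64(138), np.int64(109), np.int64(151)), (138, np.int64(138), np.int64(109), np.int64(151)), (139, np.int64(132), np.int64(104), np.int64(144)), (140, np.int64(113), np.int64(88), np.int64(122)), (141, np.int64(104), np.int64(81), np.int64(110)), (142, np.int64(107), 
[... 2002 characters left out ...]
, [83, 56, 81], [84, 61, 89], [89, 64, 93], [90, 64, 92], [94, 67, 97], [96, 72, 101], [95, 68, 98], [106, 77, 108], [115, 84, 123], [141, 106, 156], [160, 114, 176], [167, 119, 183], [168, 124, 181], [166, 120, 170], [172, 124, 175], [176, 129, 174]]
276 
277 
[499. 517. 525. 538. 552. 558. 522. 417. 378. 449. 366. 324. 375. 470.
 514. 547. 557. 563. 564. 564.]
[[336, 351, 340, 368, 369, 387, 414, 445, 454, 448, 445, 457, 442, 430, 383, 342, 343, 361, 412, 455, 435, 304, 170, 99, 95, 125, 113, 120, 141, 168], [522, 517, 517, 516, 508, 510, 518, 515, 516, 512, 515, 516, 521, 526, 494, 417, 354, 354, 346, 316, 220, 137, 123, 138, 146, 146, 156, 163, 142, 125]] [[473.6, 252.1], [468.4, 215.7]]
```

>>> send_rows(increments=[[0,0,0,-0.055,0.1,-0.06,1],[0,0,0,-0.055,0.3,-0.06,1],[0,0,0,-0.055,0.45,-0.06,1],[0,0,0,-0.055,0.55,-0.06,1],[0,0,0,-0.055,0.65,-0.06,1],[0,0,0,-0.055,0.72,-0.06,1],[0,0,0,-0.055,0.78,-0.06,1],[0,0,0,-0.055,0.78,-0.06,1]])

```text
time_s: 7.58
tool_pos: [0.5436, -0.2603, 0.277]
eef_rot: [[-0.087, 0.996, -0.0], [0.996, 0.087, 0.0], [0.0, -0.0, -1.0]]
force: [-0.0, -0.2, -3.3]
grip_width: 0.0089
finger_force: 58.9
```

>>> send_rows(increments=[[0,0,0,0,0.06,0,1],[0,0,0,0,0.12,0,1],[0,0,0,0,0.18,0,1],[0,0,0,0,0.25,0,1],[0,0,0,0,0.25,0,1]])

```text
time_s: 8.0
tool_pos: [0.5537, -0.2596, 0.277]
eef_rot: [[-0.087, 0.996, 0.0], [0.996, 0.087, -0.0], [-0.0, 0.0, -1.0]]
force: [0.8, -1.2, -4.4]
grip_width: 0.0092
finger_force: 58.6
```

>>> send_rows(increments=[[0,0,0,0,0.05,0.03,1],[0,0,0,0,0.12,0.04,1],[0,0,0,0,0.2,0.04,1],[0,0,0,0,0.3,0.04,1],[0,0,0,0,0.4,0.04,1],[0,0,0,0,0.5,0.04,1],[0,0,0,0,0.56,0.04,1],[0,0,0,0,0.56,0.04,1],[0,0,0,0,0.56,0.04,1]])

```text
time_s: 8.75
tool_pos: [0.5756, -0.2575, 0.2756]
eef_rot: [[-0.087, 0.996, -0.0], [0.996, 0.087, 0.0], [0.0, -0.0, -1.0]]
force: [0.9, 0.0, -2.0]
grip_width: 0.0093
finger_force: 58.9
```

```bash
python3 - <<'E'
from h import *
L=[]
for i in range(4):
    s=cam("side"); o=readout.get_obs(); L.append(np.r_[o["force"],o["torque"]])
print(np.round(np.mean(L,0),3),o["tool_pos"])
c=cam("top")
r=lambda a,f:cv2.resize(a,None,fx=f,fy=f,interpolation=cv2.INTER_CUBIC)
A=r(s["color"][90:240,280:410],4);B=r(c["color"][170:310,400:530],2)
im=np.zeros((600,800,3),np.uint8);im[:,:520]=A;im[:280,530:790]=B
cv2.imwrite("pics/z5.png",im[:,:,::-1])
E
```

```text
[-0.171  0.076 -2.071  0.012 -0.021  0.005] [ 0.57533722 -0.25763013  0.27572672]
```

View pics/z5.png

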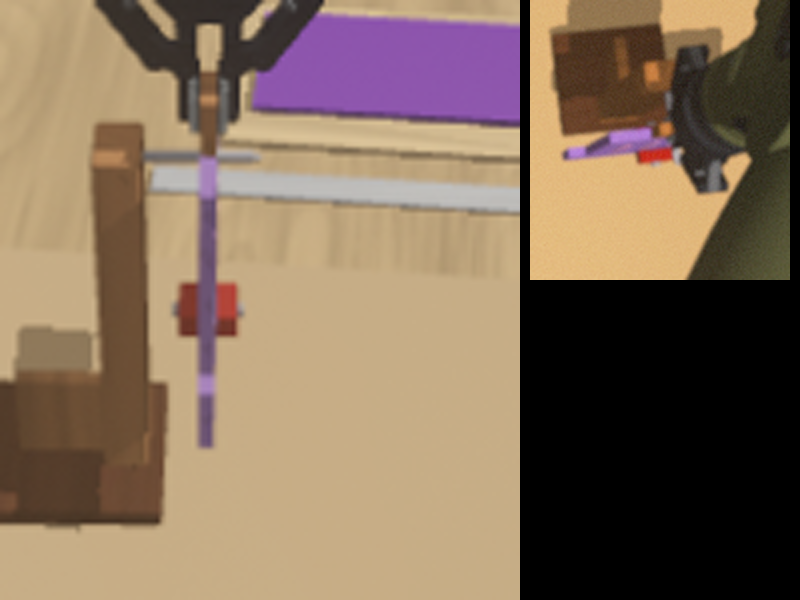

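The peg shows on both sides of the plate (crop y about 157), so it's through the hole. I'll lower the plate until the peg takes its weight.

>>> send_rows(increments=[[0,0,0,0,0,0.02,1],[0,0,0,0,0,0.04,1],[0,0,0,0,0,0.06,1],[0,0,0,0,0,0.06,1],[0,0,0,0,0,0.06,1]])

```text
time_s: 9.42
tool_pos: [0.5755, -0.2578, 0.2734]
eef_rot: [[-0.087, 0.996, 0.0], [0.996, 0.087, -0.0], [-0.0, 0.0, -1.0]]
force: [0.0, -0.6, -1.1]
grip_width: 0.009
finger_force: 59.1
```

>>> send_rows(increments=[[0,0,0,0,0,0.01,1],[0,0,0,0,0,0.02,1],[0,0,0,0,0,0.02,1],[0,0,0,0,0,0.02,1]])

```text
time_s: 9.75
tool_pos: [0.5756, -0.2578, 0.273]
eef_rot: [[-0.087, 0.996, 0.001], [0.996, 0.087, -0.001], [-0.001, 0.001, -1.0]]
force: [-0.8, -1.0, 1.6]
grip_width: 0.0091
finger_force: 59.5
```

Fz has gone positive, so the peg is carrying the plate. I'll open slowly.

>>> send_rows(increments=[[0,0,0,0,0,0,0.85],[0,0,0,0,0,0,0.8],[0,0,0,0,0,0,0.75],[0,0,0,0,0,0,0.7],[0,0,0,0,0,0,0.65],[0,0,0,0,0,0,0.6],[0,0,0,0,0,0,0.6],[0,0,0,0,0,0,0.6]])

```text
time_s: 10.42
tool_pos: [0.5755, -0.2576, 0.2725]
eef_rot: [[-0.087, 0.996, 0.0], [0.996, 0.087, 0.0], [0.0, 0.0, -1.0]]
force: [0.3, -0.1, -0.2]
grip_width: 0.0345
finger_force: 0.0
```

>>> send_rows(increments=[[0,0,0,0,0,-0.1,0.6],[0,0,0,0,0,-0.3,0.6],[0,0,0,0,0,-0.6,0.6],[0,0,0,0,0,-1,0.6],[0,0,0,0,0,-1.5,0.6],[0,0,0,0,0,-2,0.6],[0,0,0,0,0,-2.6,0.6],[0,0,0,0,0,-3,0.6],[0,0,0,0,0,-3,0.6],[0,0,0,0,0,-3,0.6],[0,0,0,0,0,-3,0.6],[0,0,0,0,0,-3,0.6]])

```text
time_s: 11.42
tool_pos: [0.5751, -0.2574, 0.3914]
eef_rot: [[-0.087, 0.996, -0.002], [0.996, 0.087, 0.001], [0.001, -0.002, -1.0]]
force: [-0.4, -0.0, 0.3]
grip_width: 0.0343
finger_force: 0.0
```

>>> send_rows(increments=[[0,0,0,1,-1,0,0.6],[0,0,0,2,-2,0,0.6],[0,0,0,3,-3,0,0.6],[0,0,0,4,-3,0,0.6],[0,0,0,5,-3,0,0.6],[0,0,0,6,-3,0,0.6],[0,0,0,6,-3,0,0.6],[0,0,0,6,-3,0,0.6],[0,0,0,6,-3,0,0.6],[0,0,0,6,-3,0,0.6],[0,0,0,6,-3,0,0.6],[0,0,0,6,-3,0,0.6],[0,0,0,6,-3,0,0.6],[0,0,0,6,-3,0,0.6],[0,0,0,6,-3,0,0.6],[0,0,0,6,-3,0,0.6]])

```text
time_s: 12.75
tool_pos: [0.4351, -0.0293, 0.3924]
eef_rot: [[-0.086, 0.996, -0.0], [0.996, 0.086, 0.0], [0.0, -0.0, -1.0]]
force: [-0.7, -0.5, -0.3]
grip_width: 0.0339
finger_force: 0.0
```

```bash
python3 - <<'E'
from h import *
s=cam("side");c=cam("top")
r=lambda a,f:cv2.resize(a,None,fx=f,fy=f,interpolation=cv2.INTER_CUBIC)
A=r(s["color"][90:240,280:410],4);B=r(c["color"][170:310,400:530],2)
im=np.zeros((600,800,3),np.uint8);im[:,:520]=A;im[:280,530:790]=B
cv2.imwrite("pics/z6.png",im[:,:,::-1])
for i in range(6): s2=cam("side")
d=np.abs(s2["color"][90:240,280:410].astype(int)-s["color"][90:240,280:410]).max();print("motion diff",d,readout.get_obs()["time_s"])
E
```

```text
motion diff 56 13.15
```

View pics/z6.png

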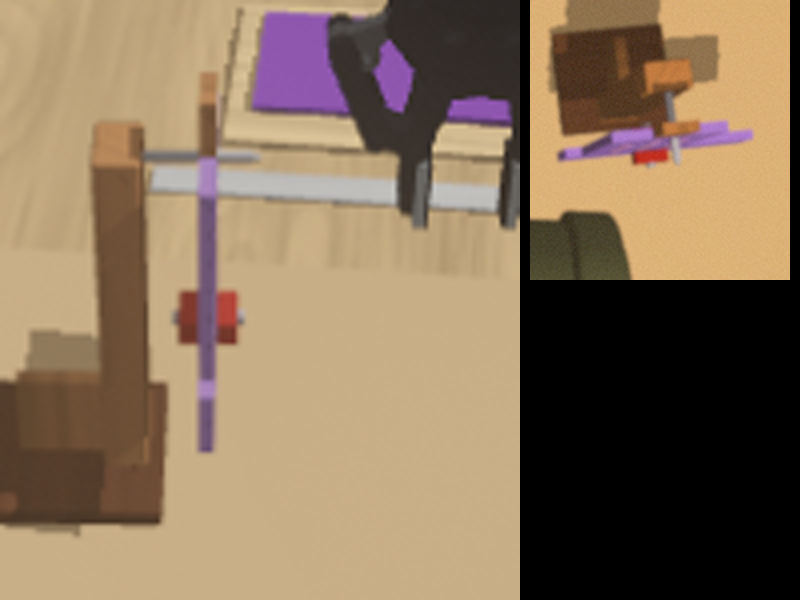

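The plate hangs by hole 2: the side crop shows the peg through the panel at about (208,157), and the bar end moved only about 1 px on release, so it is near level. I'll let it settle and check that it's still.

>>> send_rows(increments=[[0,0,0,0,0,0,0.6],[0,0,0,0,0,0,0.6],[0,0,0,0,0,0,0.6],[0,0,0,0,0,0,0.6],[0,0,0,0,0,0,0.6],[0,0,0,0,0,0,0.6],[0,0,0,0,0,0,0.6],[0,0,0,0,0,0,0.6],[0,0,0,0,0,0,0.6],[0,0,0,0,0,0,0.6],[0,0,0,0,0,0,0.6],[0,0,0,0,0,0,0.6],[0,0,0,0,0,0,0.6],[0,0,0,0,0,0,0.6],[0,0,0,0,0,0,0.6],[0,0,0,0,0,0,0.6],[0,0,0,0,0,0,0.6],[0,0,0,0,0,0,0.6],[0,0,0,0,0,0,0.6],[0,0,0,0,0,0,0.6]])

```text
time_s: 14.82
tool_pos: [0.4351, -0.0289, 0.3925]
eef_rot: [[-0.087, 0.996, 0.0], [0.996, 0.087, -0.0], [-0.0, 0.0, -1.0]]
force: [0.1, 0.5, -1.3]
grip_width: 0.0344
finger_force: 0.0
```

>>> send_rows(increments=[[0,0,0,0,0,0,0.6],[0,0,0,0,0,0,0.6],[0,0,0,0,0,0,0.6],[0,0,0,0,0,0,0.6],[0,0,0,0,0,0,0.6],[0,0,0,0,0,0,0.6],[0,0,0,0,0,0,0.6],[0,0,0,0,0,0,0.6],[0,0,0,0,0,0,0.6],[0,0,0,0,0,0,0.6],[0,0,0,0,0,0,0.6],[0,0,0,0,0,0,0.6],[0,0,0,0,0,0,0.6],[0,0,0,0,0,0,0.6],[0,0,0,0,0,0,0.6],[0,0,0,0,0,0,0.6],[0,0,0,0,0,0,0.6],[0,0,0,0,0,0,0.6],[0,0,0,0,0,0,0.6],[0,0,0,0,0,0,0.6]])

```text
time_s: 16.48
tool_pos: [0.435, -0.029, 0.3925]
eef_rot: [[-0.087, 0.996, 0.0], [0.996, 0.087, -0.0], [-0.0, -0.0, -1.0]]
force: [0.3, 0.2, -0.9]
grip_width: 0.0345
finger_force: 0.0
```

```bash
python3 - <<'E'
from h import *
def m():
    s=cam("side");im=s["color"].astype(int)
    w=im[155:180,318:345];k=(w[...,0]>90)&(w[...,1]<65)&(w[...,2]<65)
    b=im[170:210,330:333].mean(1);pur=b[:,2]>b[:,1]+15
    y,x=np.nonzero(k);i=np.nonzero(pur)[0]
    return np.round([y.mean()+155,x.mean()+318,170+i.max()],2)
for i in range(8): print(m(),readout.get_obs()["time_s"])
E
```

```text
[170.91 329.66 202.  ] 16.5333
[170.91 329.78 202.  ] 16.5833
[170.91 329.78 202.  ] 16.6333
[170.84 329.73 202.  ] 16.6833
[170.72 329.72 202.  ] 16.7333
[170.78 329.79 202.  ] 16.7833
[170.78 329.79 202.  ] 16.8333
[170.72 329.72 202.  ] 16.8833
```

```bash
python3 -c "
from rig import arm; print(arm.hand_in())"
```

```text
the job is handed in; nothing more can be done
None
```

I hung the plate on the peg by hole 2, let go of it, and handed the job in at about 17 s; in the last pictures it was still and looked level to within about 1–3°, but hand-in returned no verdict.

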